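# Put the brush and try square away in the fitted tool tray

### The arm

A 7-joint arm with a two-finger parallel gripper is mounted at the origin on the work surface. World frame = base frame: x ahead of the robot, y to its left, z up, the work surface at z = 0. Lengths are in m, angles in rad, forces in N, time in s.
With the tool pointing down it reaches from about 0.425 to 1.025 m from the base axis. Payload 9.4 kg.
Tool frame: the origin (TCP) lies midway between the tips of the shut fingers; the grasp point (between the pads) lies 19 mm behind it; z points along the fingers, y is the line along which they close (so a half turn about z gives the same grasp; the last joint's range is limited). The gripper opens to 93 mm and grips with 3 to 60 N. Pads are 15 mm wide; open, the fingers measure 128 mm over their backs; the gripper's body (75 mm by 188 mm) begins 65 mm behind the grasp point.
Start: joints at [-1.361, 0.599, -0.003, 1.599, 0.002, 0.943, -0.08], TCP at [0.205, 0.695, 0.187] pointing down, gripper open.
Joint ranges: [-2.57, 2.57], [-0.35, 1.97], [-1.29, 1.29], [0.11, 2.56], [-1.05, 4.19], [0.11, 1.86], [-2.63, 2.63]. Speed limits (rad/s): [2.22, 2.22, 3.01, 3.01, 3.14, 3.14, 3.14].

### API

Orientations are given as a rotation vector (axis times angle).
In Python, from workcell import ctrl gives the robot as it stands.
- The arm moves only by the tool jog_arm, never from a script. Its argument "increments" is a list that holds one entry, the list of rows, each a list of 4 numbers: the shift along the tool's x, y, z in m, then the turn about the tool's z in rad. A call has 1 to 12 rows; each row shifts and turns the commanded pose from where the row before left it, along the tool's axes as they then stand; what a row does not reach is not made up. A row lasts 1/10 s, in which the tool goes at most 50 mm and 8.59 degrees, less where a joint would pass 70% of its speed; a pose out of reach is approached as far as the arm can. A call with a gripper value outside its range is refused whole. "hand" is the finger opening in m, from 0 to 0.093, set as the call begins (left out, the last holds). The fingers move at their own pace and stop on an object; "newtons" is the grip in N (left out, the last holds). Time passes only in rows, so rows that do not move let the fingers close. It gives the time, the measured TCP pose, the force, the opening and the grip force at its end, in the units of the state.
- ctrl.sense(): the state, without advancing time (a new reading comes with each control period).
- ctrl.capture(name): name is "side" or "top" or "wrist"; returns a dict with "img" (420x560x3 uint8, red, green, blue), "range_z" (420x560 float32, m along the optical axis (not along the pixel's ray), 0 where there is no reading), "fx", "fy", "cx", "cy" (pixels), "rvec" (rotation vector, rad) and "tvec" (3), from world to camera coordinates, as OpenCV has them. Camera axes: x right, y down, z forward; pixel columns grow to the right and rows downward; lengths in m; the calibration is good to about 2 mm. A picture is of the moment at which its call begins.
- ctrl.close_job(): hands the job in; it is judged then, once.
Trained networks look in a picture, given as the dict that the camera call returned (one of the last four; its "shot" number tells which), for a name from the list of things; names that differ only in an ending like _2 or _b are one class to them, and where a whole thing is asked for, a point or a joint stands for the part that bears it (a point fixed in the world has none). Each returns a list of dicts, best first, with "score" (0 to 1); they miss things now and then, are a little off and sometimes report something else, mostly with a low value. They report only what shows in the picture. A call takes as long as a camera call. They do not tell look-alikes from the thing itself.
- ctrl.outline_of(label, picture): "mask" (420x560 bool, what is visible of it) and "xy" ([column, row] in pixels, amid what is visible of it).
- ctrl.place_of(label, picture): "xy" ([column, row] in pixels: a listed point, or the origin of a listed thing).
The state is a dict: "t": time; "q": joint angles; "joint_velocities": joint speeds; "tau": joint torques, N m; "tcp_pos": TCP position; "eef_rot": TCP orientation; "force": force on the tool from outside, world axes, zero at the start; "moment": the same for the moment, N m; "finger_gap": finger opening in m; "grasp_force": force on a finger pad.
Only numpy, scipy, OpenCV 4.12 (cv2) and the standard library are available. Lean on these libraries where they do the work, as an engineer would, in place of code of your own. Each camera call takes 0.05 s, during which the arm holds its last target. There are 200 camera calls.

### The job

Put the flat brush and the try square away in the fitted tool tray: lay each one flat on the floor of the compartment cut to its shape, turned the way the compartment asks, and let go. Set them down rather than drop them, and leave the other things on the bench and in the tray where they are.

Things in the scene. Friction and masses are not known exactly. Their poses are not given: they have to be found in the camera images.
- tray: fixed open tool tray, 204 (x) by 210 (y), 18 high; grey floor 6 above the bench, plywood rim and fences standing 12 above the floor. Origin: centre of its underside. Brush compartment along the near (-x) side, L-shaped one for the try square in the far (+x) part, sanding block in the corner of the L. Compartments are 7 mm larger than the tool on each side, with finger notches at the grips.
- tray_brush (a point): point on the floor of the brush compartment (6 above bench) where the brush's origin belongs, its x axis then along the tray's +y: wide part for bristles and ferrule towards +y, narrow part for the handle towards -y; fences interrupted for the fingers on both sides of brush_grip, for 33 mm
- tray_brush_tip (a point): point on the same floor where the bristle end (brush_tip) belongs, 92 mm from tray_brush towards the tray's +y
- tray_square (a point): point on the tray floor (6 above bench) where the square's origin belongs, inside the corner of the L, its x and y axes then along the tray's x and y: stock along the rim at the -y end, blade along the +x rim; fences and rim interrupted for the fingers on both sides of square_grip, for at least 40 mm
- tray_square_end (a point): point on the same floor where the blade's free end (square_end) belongs
- brush: loose flat brush lying flat, 184 long along x: wooden handle 22 to 26 wide, 16 thick from x=-92 to 8, steel ferrule 48 wide, 16 thick from 8 to 34, dark bristles 46 wide, 14 thick to 92; flush on the underside, about 0.09 kg. Origin: middle of its length, on the underside. Bristles at +x.
- brush_grip (a point): where to grip the brush: on the handle, 8 mm behind the origin (-x), 8 mm above the underside; 26 mm across y
- brush_tip (a point): middle of the bristle end, on the underside (x=+92)
- square: loose try square lying flat, an L of 110 (x) by 160 (y): dark wooden stock 110 long (x -55 to 55), 30 wide (y -80 to -50), 20 thick; metal blade 30 wide (x 25 to 55), 4 thick, along y from the stock to y=80, flush with the underside; about 0.11 kg. Origin: centre of the 110 x 160 outline, on the underside, in the open corner of the L.
- square_grip (a point): where to grip the square: on the stock at x=10, y=-65, 10 mm above the underside; 30 mm across y
- square_end (a point): middle of the blade's free end, on the underside (x=40, y=80)
- sanding_block: bystander: cork sanding block, 62 x 90 x 25, lying in its own compartment of the tray inside the corner of the L; origin centre of underside
- tape: bystander: roll of paper tape lying flat, 100 diameter, 25 high; origin centre of underside
- glue: bystander: standing white glue bottle, 60 diameter, 150 high; origin centre of underside
- offcut: bystander: wooden offcut 45 x 150 x 22 high; origin centre of underside
There are look-alikes about, which are no part of the job. Of the things like the square, leave any that is red; of the rest the larger one is meant.

How it is judged:
At the end, for the whole second after the job is handed in: Brush and square both lie flat on the tray floor in their own compartments, released and at rest: underside within 4 mm of the floor, tilt under 0.06 rad, origin within 15 mm of its place, turned within 0.15 rad, bristle end and blade end within 22 mm of theirs (so not the wrong way round) (z of brush in the frame of tray_brush between -0.004 and 0.004 m and angle between each of brush, square's own z axis and vertical below 0.06 rad and horizontal distance between brush and tray_brush below 0.015 m and horizontal distance between brush_tip and tray_brush_tip below 0.022 m and angle between the x axis of brush and the y axis of tray, either way round below 0.15 rad and linear speed of each of brush, square below 0.02 m/s and contact force between each of brush, square and the fingers below 0.1 N and z of square in the frame of tray_square between -0.004 and 0.004 m and horizontal distance between square and tray_square below 0.015 m and horizontal distance between square_end and tray_square_end below 0.022 m and angle between the x axis of square and the x axis of tray, either way round below 0.15 rad); the robot touches nothing.
It fails at once if the brush or the square is dropped or thrown: unheld and faster than 0.6 m/s (a fall of about 18 mm) ((linear speed of brush above 0.6 m/s and contact force between brush and the fingers below 0.1 N) or (linear speed of square above 0.6 m/s and contact force between square and the fingers below 0.1 N)).
It fails at once if another thing on the bench or in the tray is shifted by more than 25 mm (distance of any of sanding_block, tape, glue, offcut from where it was at the start of the episode above 0.025 m).
It also fails if it takes over 54 s, if anything falls off the work surface, if the arm or the gripper's body presses on something with over 40 N, if the wrist force passes 120 N, or if a joint passes its speed limit or range.

## Working session

There is one attempt and no reset: what is moved stays moved. The work goes in short steps, Python scripts to look and compute and a tool call to move; the robot and the scene stay as the last step left them, time stands still between calls to the robot, and variables do not carry over. Pictures are saved under pics/ and viewed, at most 10 in all, crops included, and the job is handed in when it is done.

Besides the shell and the picture viewer there is one more tool, called after "Call:" as name(argument=value, ...) on one line, values as JSON. jog_arm: Moves the arm, as the interface text tells. Its arguments: {"type":"object","properties":{"increments":{"type":"array"},"hand":{"type":"number"},"newtons":{"type":"number"}},"required":["increments"]}

```bash
mkdir -p pics; cat > h.py <<'E'
import numpy as np, cv2
from scipy.spatial.transform import Rotation as R
from workcell import ctrl
def world(p,uv,z=None):
    """pixel -> world; on plane z if given, else by depth"""
    u,v=uv; r=R.from_rotvec(np.ravel(p["rvec"])).as_matrix(); t=np.ravel(p["tvec"])
    d=np.array([(u-p["cx"])/p["fx"],(v-p["cy"])/p["fy"],1.])
    c=-r.T@t; w=r.T@d
    s=(z-c[2])/w[2] if z is not None else p["range_z"][int(round(v)),int(round(u))]
    return c+s*w
def cloud(p,mask):
    v,u=np.nonzero(mask&(p["range_z"]>0)); zz=p["range_z"][v,u]
    r=R.from_rotvec(np.ravel(p["rvec"])).as_matrix(); t=np.ravel(p["tvec"])
    c=np.stack([(u-p["cx"])/p["fx"]*zz,(v-p["cy"])/p["fy"]*zz,zz],1)
    return (c-t)@r
def save(p,n): cv2.imwrite("pics/"+n+".png",cv2.cvtColor(p["img"],cv2.COLOR_RGB2BGR))
E
python3 - <<'E'
from h import *
np.set_printoptions(precision=4,suppress=True)
p=ctrl.capture("top"); save(p,"top0")
for n in ["brush","square","tray","sanding_block","tape","glue","offcut"]:
    for o in ctrl.outline_of(n,p):
        c=cloud(p,o["mask"]); print(n,round(o["score"],2),np.round(o["xy"]),o["mask"].sum(),np.median(c,0),c.min(0),c.max(0))
Z=dict(brush_grip=.016,brush_tip=.014,square_grip=.02,square_end=.004,brush=.016,square=0,tray_brush=.006,tray_brush_tip=.006,tray_square=.006,tray_square_end=.006,tray=.006)
for n,z in Z.items():
    for o in ctrl.place_of(n,p): print(n,round(o["score"],2),np.round(o["xy"]),world(p,o["xy"],z))
s=ctrl.sense();print(s["t"],s["tcp_pos"],s["eef_rot"])
E
```

```text
brush 0.65 [287. 240.] 666 [ 0.4739 -0.046   0.0148] [ 0.4079 -0.1342 -0.0085] [0.531  0.0215 0.026 ]
square 0.89 [367. 260.] 358 [ 0.4081 -0.2803  0.007 ] [ 0.3726 -0.2988 -0.0059] [ 0.4923 -0.2227  0.0231]
square 0.85 [453. 246.] 892 [ 0.4406 -0.5453  0.0075] [ 0.3406 -0.6546 -0.0093] [ 0.4963 -0.4796  0.0308]
square 0.79 [389. 206.] 785 [ 0.5769 -0.3565  0.0095] [ 0.4881 -0.3902 -0.0092] [ 0.6031 -0.2297  0.0293]
square 0.63 [199. 218.] 3807 [0.554  0.2351 0.0076] [ 0.441   0.1188 -0.0073] [0.6951 0.3784 0.0351]
tray 0.85 [198. 217.] 3826 [0.5538 0.2353 0.0075] [ 0.441   0.1202 -0.0073] [0.6924 0.383  0.036 ]
sanding_block 0.96 [178. 207.] 615 [0.588  0.2844 0.0304] [0.547  0.2362 0.0025] [0.6322 0.3414 0.0402]
tape 0.92 [329. 144.] 495 [ 0.7442 -0.1819  0.0227] [ 0.6918 -0.236  -0.0078] [ 0.7982 -0.1343  0.034 ]
glue 0.77 [260. 146.] 412 [0.7623 0.0411 0.1006] [ 0.7433  0.0148 -0.007 ] [0.8014 0.0794 0.1595]
glue 0.72 [288. 242.] 649 [ 0.4767 -0.0428  0.0149] [ 0.4048 -0.1342 -0.0052] [0.5336 0.0215 0.026 ]
glue 0.42 [199. 220.] 3846 [0.5541 0.2353 0.0075] [ 0.441   0.1188 -0.008
[... 621 characters left out ...]
8. 208.] [ 0.5774 -0.2299  0.004 ]
square_end 0.36 [201. 205.] [0.596  0.2306 0.004 ]
brush 0.82 [294. 243.] [ 0.4709 -0.0582  0.016 ]
square 0.82 [374. 218.] [ 0.5451 -0.3115  0.    ]
square 0.78 [361. 254.] [ 0.4347 -0.2665  0.    ]
square 0.63 [461. 263.] [ 0.4    -0.5694  0.    ]
tray_brush 0.77 [188. 236.] [0.4991 0.2724 0.006 ]
tray_brush_tip 0.59 [160. 223.] [0.5419 0.3586 0.006 ]
tray_square 0.6 [202. 206.] [0.5937 0.2265 0.006 ]
tray_square 0.36 [349. 207.] [ 0.5812 -0.233   0.006 ]
tray_square 0.31 [183. 186.] [0.6577 0.2897 0.006 ]
tray_square_end 0.55 [183. 185.] [0.6618 0.2878 0.006 ]
tray 0.78 [194. 215.] [0.5647 0.2519 0.006 ]
0.95 [0.2051 0.6954 0.1872] [0.4489 3.1093 0.0001]
```

View pics/top0.png

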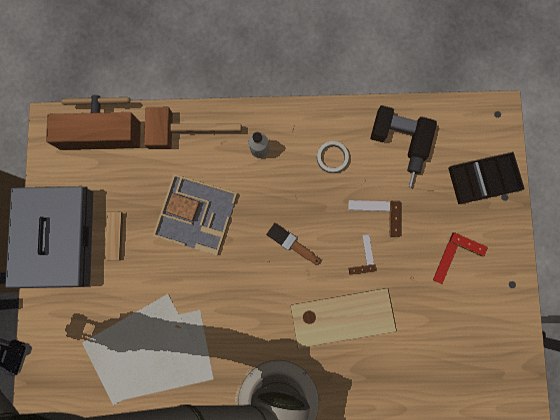

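The picture shows the tray at (198,217), brush at (293,243), the larger brown square (stock about (395,218), blade end (348,206)), a small brown look-alike at (363,257) and a red one at (460,255). Moving over the tray for a close wrist view.

Call:
jog_arm(increments=[[[-0.034, -0.029, -0.012, 0], [-0.034, -0.029, -0.012, 0], [-0.034, -0.029, -0.012, 0], [-0.034, -0.029, -0.012, 0], [-0.034, -0.029, -0.012, 0], [-0.034, -0.029, -0.012, 0], [-0.034, -0.029, -0.012, 0], [-0.034, -0.029, -0.012, 0], [-0.034, -0.029, -0.012, 0], [-0.034, -0.029, -0.012, 0], [-0.034, -0.029, -0.012, 0], [-0.034, -0.029, -0.012, 0]]])

```text
t: 2.15
tcp_pos: [0.4987, 0.2445, 0.3321]
eef_rot: [0.449, 3.109, 0.001]
force: [0.6, 0.4, -0.3]
finger_gap: 0.093
grasp_force: 0.0
```

```bash
cat >> h.py <<'E'
def edgefit(c,name,k=1):
    """min-area rectangle of a cloud's xy"""
    r=cv2.minAreaRect((c[:,:2]*1000).astype(np.float32)); print(name,"rect centre",np.round(r[0],1),"size",np.round(r[1],1),"ang",round(r[2],1))
def look(cam,n,Z,outl=()):
    p=ctrl.capture(cam); save(p,n)
    for a in outl:
        for o in ctrl.outline_of(a,p):
            if o["score"]>.3:
                c=cloud(p,o["mask"]); print(a,round(o["score"],2),np.round(o["xy"]),np.round(np.median(c,0),4)); edgefit(c,a)
    for a,z in Z.items():
        for o in ctrl.place_of(a,p):
            if o["score"]>.3: print(a,round(o["score"],2),np.round(o["xy"]),np.round(world(p,o["xy"],z),4))
    s=ctrl.sense(); print("t",round(s["t"],2),np.round(s["tcp_pos"],4),np.round(s["eef_rot"],3),np.round(s["q"],2))
    return p
E
python3 - <<'E'
from h import *
look("wrist","w1",dict(tray_brush=.006,tray_brush_tip=.006,tray_square=.006,tray_square_end=.006,tray=.006,sanding_block=.006),["tray","sanding_block"])
E
```

```text
tray 0.95 [291. 189.] [0.5457 0.2346 0.0059]
tray rect centre [569.3 247.4] size [220.1 214.7] ang 72.0
sanding_block 0.59 [331. 215.] [0.5836 0.2864 0.0303]
sanding_block rect centre [591.7 287.4] size [96.2 70.3] ang 69.4
tray_brush 0.89 [307. 156.] [0.5017 0.2725 0.006 ]
tray_brush_tip 0.59 [370. 161.] [0.5327 0.3542 0.006 ]
tray_square 0.77 [293. 224.] [0.5899 0.2258 0.006 ]
tray_square_end 0.98 [353. 256.] [0.663  0.2975 0.006 ]
tray 0.59 [303. 202.] [0.5629 0.2488 0.006 ]
sanding_block 0.89 [329. 210.] [0.5859 0.2818 0.006 ]
t 2.6 [0.4971 0.2475 0.3308] [-0.445 -3.109  0.   ] [-0.65  0.25  0.11  1.81 -0.03  1.08  0.76]
```

View pics/w1.png

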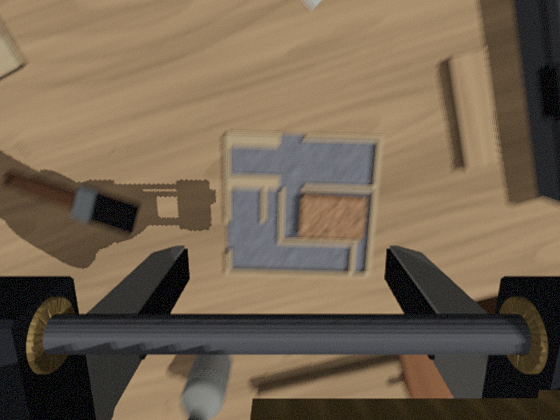

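The wrist picture shows the tray upright around (300,203): brush compartment along its top edge, wide end to the right, L along the bottom/left, cork block at (333,216). Refining the tray pose by contours, and the brush from a closer view next.

```bash
python3 - <<'E'
from h import *
Z=dict(tray_brush=.006,tray_brush_tip=.006,tray_square=.006,tray_square_end=.006,brush_grip=.016,brush_tip=.014,brush=.0)
p=look("wrist","w2",Z)
m=ctrl.outline_of("tray",p)[0]["mask"].astype(np.uint8)
cs,_=cv2.findContours(m,cv2.RETR_EXTERNAL,cv2.CHAIN_APPROX_NONE)
c=max(cs,key=cv2.contourArea)[:,0]
w=np.array([world(p,q,.018) for q in c.astype(float)]); edgefit(w,"tray rim")
# sanding block: cork colour, contour on its top z=.031
m=ctrl.outline_of("sanding_block",p)[0]["mask"].astype(np.uint8)
c=max(cv2.findContours(m,cv2.RETR_EXTERNAL,cv2.CHAIN_APPROX_NONE)[0],key=cv2.contourArea)[:,0]
edgefit(np.array([world(p,q,.031) for q in c.astype(float)]),"cork")
# rectified view of tray at z=.018, 0.4mm/px
r=R.from_rotvec(np.ravel(p["rvec"])).as_matrix();t=np.ravel(p["tvec"])
W=np.array([[.43,.10,.018],[.43,.40,.018],[.70,.40,.018],[.70,.10,.018]])
q=W@r.T+t; uv=np.stack([q[:,0]/q[:,2]*p["fx"]+p["cx"],q[:,1]/q[:,2]*p["fy"]+p["cy"]],1).astype(np.float32)
d=np.array([[600,540],[0,540],[0,0],[600,0]],np.float32)
im=cv2.warpPerspective(cv2.cvtColor(p["img"],cv2.COLOR_RGB2BGR),cv2.getPerspectiveTransform(uv,d),(600,540),flags=cv2.INTER_CUBIC)
for g in range(0,300,50):
    cv2.putText(im,"%d"%(400-g),(g*2,12),0,.4,(0,255,255),1); cv2.line(im,(g*2,0),(g*2,540),(0,255,255),1)
    if g<270: cv2.line(im,(0,g*2),(600,g*2),(0,255,255),1); cv2.putText(im,"%d"%(700-g),(0,g*2+12),0,.4,(0,255,255),1)
cv2.imwrite("pics/rect.png",im)
E
```

```text
tray_brush 0.61 [304. 160.] [0.5032 0.2701 0.006 ]
tray_brush_tip 0.78 [373. 165.] [0.537  0.3591 0.006 ]
tray_square 0.72 [289. 228.] [0.5926 0.222  0.006 ]
tray_square_end 0.66 [345. 260.] [0.6632 0.2878 0.006 ]
brush_grip 0.8 [ 66. 197.] [ 0.459 -0.062  0.016]
brush_tip 0.67 [138. 219.] [0.5172 0.0199 0.014 ]
brush 0.91 [ 75. 197.] [ 0.4631 -0.06    0.    ]
t 3.0 [0.4979 0.2463 0.3312] [ 0.449  3.109 -0.   ] [-0.64  0.25  0.11  1.81 -0.03  1.08  0.76]
tray rim rect centre [563.8 248.4] size [209.8 206.1] ang 72.0
cork rect centre [583.4 286.5] size [90.6 67.2] ang 69.9
```

View pics/rect.png

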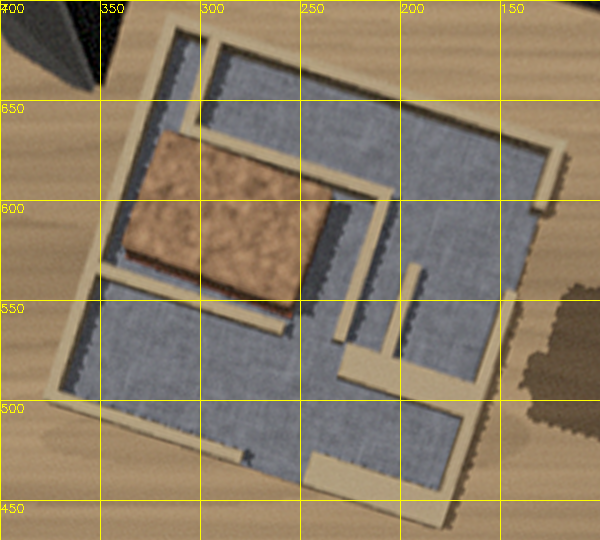

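The tray rim corners read off at (47,400), (443,527), (567,143), (170,15): yaw −17.85°, centre (0.5644, 0.2466). This puts tray_brush at (0.5025, 0.2665) and tray_square at (0.593, 0.225), which agrees with the networks. Next, a closer look at the brush.

```bash
cat >> h.py <<'E'
def pose():
    s=ctrl.sense(); M=R.from_rotvec(s["eef_rot"]).as_matrix()
    return np.array(s["tcp_pos"]),np.arctan2(M[1,1],M[0,1])
def plan(xyz,deg,n=None,start=None):
    """rows (tool axes) to go in a straight line to xyz with tool y at deg; z down"""
    p,th=pose() if start is None else (np.array(start[:3]),np.radians(start[3]))
    dth=np.radians(deg)-th; dth=(dth+np.pi)%(2*np.pi)-np.pi; xyz=np.array(xyz)
    n=n or int(max(np.ceil(np.linalg.norm(xyz-p)/.045),np.ceil(abs(dth)/.145),1))
    rows=[];P=p.copy();t=th
    for i in range(1,n+1):
        d=p+(xyz-p)*i/n-P
        x=np.array([-np.sin(t),np.cos(t)]);y=np.array([np.cos(t),np.sin(t)])
        r=[round(float(v),3) for v in(d[:2]@x,d[:2]@y,-d[2])]; r.append(round(float(t-(th+dth*i/n)),3))
        P+=np.array([*(r[0]*x+r[1]*y),-r[2]]); t-=r[3]; rows.append(r)
    print("from",np.round(p,4),round(np.degrees(th),1),n,"rows"); print(rows)
E
python3 -c "
from h import *
plan([.50,-.005,.25],-41.4)"
```

```text
from [0.498  0.2462 0.3313] 73.6 14 rows
[[-0.005, -0.017, 0.006, 0.143], [-0.008, -0.016, 0.006, 0.144], [-0.01, -0.015, 0.005, 0.143], [-0.012, -0.014, 0.006, 0.143], [-0.013, -0.011, 0.006, 0.144], [-0.016, -0.01, 0.006, 0.143], [-0.016, -0.007, 0.006, 0.143], [-0.017, -0.005, 0.005, 0.144], [-0.018, -0.002, 0.006, 0.143], [-0.018, -0.0, 0.006, 0.143], [-0.018, 0.003, 0.006, 0.144], [-0.017, 0.005, 0.006, 0.143], [-0.016, 0.008, 0.005, 0.143], [-0.015, 0.01, 0.006, 0.144]]
```

Call:
jog_arm(increments=[[[-0.005, -0.017, 0.006, 0.143], [-0.008, -0.016, 0.006, 0.144], [-0.01, -0.015, 0.005, 0.143], [-0.012, -0.014, 0.006, 0.143], [-0.013, -0.011, 0.006, 0.144], [-0.016, -0.01, 0.006, 0.143], [-0.016, -0.007, 0.006, 0.143], [-0.017, -0.005, 0.005, 0.144], [-0.018, -0.002, 0.006, 0.143], [-0.018, 0, 0.006, 0.143], [-0.018, 0.003, 0.006, 0.144], [-0.017, 0.005, 0.006, 0.143]]])

```text
t: 4.3
tcp_pos: [0.4997, 0.0302, 0.2611]
eef_rot: [2.654, 1.68, 0.001]
force: [0.5, 0.9, -0.1]
finger_gap: 0.0928
grasp_force: 0.0
```

Call:
jog_arm(increments=[[[-0.016, 0.008, 0.005, 0.143], [-0.015, 0.01, 0.006, 0.144], [0, 0, 0, 0]]])

```text
t: 4.6
tcp_pos: [0.4999, -0.0071, 0.2499]
eef_rot: [2.867, 1.283, -0.001]
force: [0.3, 0.8, 0.1]
finger_gap: 0.0931
grasp_force: 0.0
```

```bash
python3 - <<'E'
from h import *
p=look("wrist","w3",dict(brush_grip=.016,brush_tip=.014,brush=.008))
m=ctrl.outline_of("brush",p)[0]["mask"].astype(np.uint8)
c=max(cv2.findContours(m,cv2.RETR_EXTERNAL,cv2.CHAIN_APPROX_NONE)[0],key=cv2.contourArea)[:,0]
edgefit(np.array([world(p,q,.015) for q in c.astype(float)]),"brush")
E
```

```text
brush_grip 0.79 [292. 228.] [ 0.4577 -0.0642  0.016 ]
brush_tip 0.77 [286. 149.] [0.5158 0.0101 0.014 ]
brush 0.72 [292. 221.] [ 0.4626 -0.0602  0.008 ]
brush 0.47 [291. 229.] [ 0.4547 -0.0669  0.008 ]
t 4.8 [ 0.5005 -0.004   0.2504] [-2.861e+00 -1.297e+00 -1.000e-03] [-0.56  0.28  0.59  2.05 -0.21  0.86 -0.58]
brush rect centre [463.  -58.8] size [183.6  48.8] ang 52.7
```

View pics/w3.png

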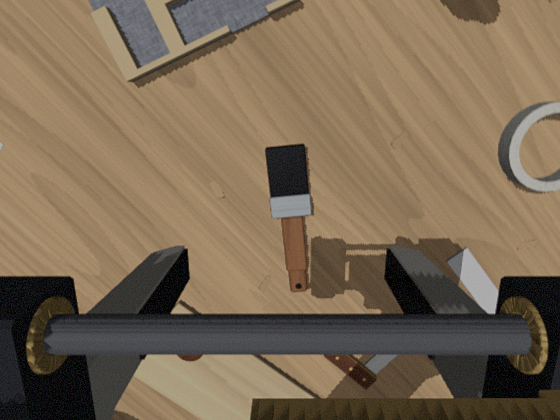

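The brush lies upright at (290,220), bristles up, and its contour rectangle (184 x 49 mm at 52.7°) fits the model. Planning the grasp.

```bash
python3 -c "
from h import *
plan([.4582,-.0652,.09],-37.3,6)"
```

```text
from [ 0.5005 -0.004   0.2504] -41.2 6 rows
[[-0.012, 0.001, 0.027, -0.011], [-0.013, 0.002, 0.026, -0.012], [-0.012, 0.001, 0.027, -0.011], [-0.012, 0.001, 0.027, -0.012], [-0.013, 0.001, 0.027, -0.011], [-0.012, 0.0, 0.026, -0.012]]
```

Call:
jog_arm(increments=[[[-0.012, 0.001, 0.027, -0.011], [-0.013, 0.002, 0.026, -0.012], [-0.012, 0.001, 0.027, -0.011], [-0.012, 0.001, 0.027, -0.012], [-0.013, 0.001, 0.027, -0.011], [-0.012, 0, 0.026, -0.012], [0, 0, 0.03, 0], [0, 0, 0.03, 0], [0, 0, 0.018, 0], [0, 0, 0.008, 0], [0, 0, 0, 0], [0, 0, 0, 0]]], hand=0.06)

```text
t: 6.05
tcp_pos: [0.458, -0.0655, 0.0048]
eef_rot: [2.817, 1.391, 0.001]
force: [0.6, -0.0, -0.5]
finger_gap: 0.0603
grasp_force: 0.0
```

Call:
jog_arm(increments=[[[0, 0, 0, 0], [0, 0, 0, 0], [0, 0, 0, 0], [0, 0, 0, 0], [0, 0, 0, 0]]], hand=0.015, newtons=20)

```text
t: 6.55
tcp_pos: [0.4577, -0.0656, 0.0044]
eef_rot: [2.817, 1.39, 0.001]
force: [-0.4, -0.6, -0.5]
finger_gap: 0.0246
grasp_force: 0.0
```

```bash
python3 -c "
from h import *
s=ctrl.sense();print(s['t'],s['finger_gap'],s['grasp_force'])
p,th=pose();print(p,np.degrees(th))"
```

```text
6.55 0.02463793804618185 0.0
[ 0.45768929 -0.06559071  0.0044173 ] -37.45646518177598
```

Call:
jog_arm(increments=[[[0, 0, 0, 0], [0, 0, 0, 0], [0, 0, 0, 0]]])

```text
t: 6.85
tcp_pos: [0.4576, -0.0657, 0.0042]
eef_rot: [2.817, 1.39, -0.0]
force: [0.3, -0.2, 0.0]
finger_gap: 0.0151
grasp_force: 0.0
```

The fingers closed without gripping; looking.

```bash
python3 - <<'E'
from h import *
p=look("side","s1",dict(brush_grip=.016,brush_tip=.014))
q=look("wrist","w4",dict(brush_grip=.016,brush_tip=.014))
a=cv2.imread("pics/s1.png");b=cv2.imread("pics/w4.png")
u=cv2.resize(a,(400,300));v=cv2.resize(b,(400,300))
r=R.from_rotvec(np.ravel(p["rvec"])).as_matrix(); c=r@np.array([.458,-.065,.01])+np.ravel(p["tvec"])
x,y=int(c[0]/c[2]*p["fx"]+p["cx"]),int(c[1]/c[2]*p["fy"]+p["cy"]); print(x,y)
x=min(max(x,70),490);y=min(max(y,53),367)
z=cv2.resize(a[y-53:y+52,x-70:x+70],(800,300),interpolation=cv2.INTER_CUBIC) if 0 else cv2.resize(a[y-53:y+52,x-70:x+70],(400,300),interpolation=cv2.INTER_CUBIC)
o=np.zeros((600,800,3),np.uint8);o[:300,:400]=u;o[:300,400:]=v;o[300:,:400]=z
cv2.imwrite("pics/m1.png",o)
E
```

```text
brush_grip 0.62 [238. 229.] [ 0.4627 -0.0709  0.016 ]
brush_tip 0.96 [251. 215.] [ 0.507  -0.0071  0.014 ]
t 7.0 [ 0.4575 -0.0657  0.0042] [-2.817 -1.39   0.   ] [-0.1   0.63  0.18  2.34 -0.54  0.2  -0.08]
brush_grip 0.57 [285. 243.] [ 0.4587 -0.0641  0.016 ]
brush_tip 0.74 [281.  52.] [0.5138 0.0107 0.014 ]
t 7.15 [ 0.4575 -0.0657  0.0042] [ 2.817  1.39  -0.   ] [-0.1   0.63  0.18  2.34 -0.54  0.2  -0.08]
236 229
```

View pics/m1.png

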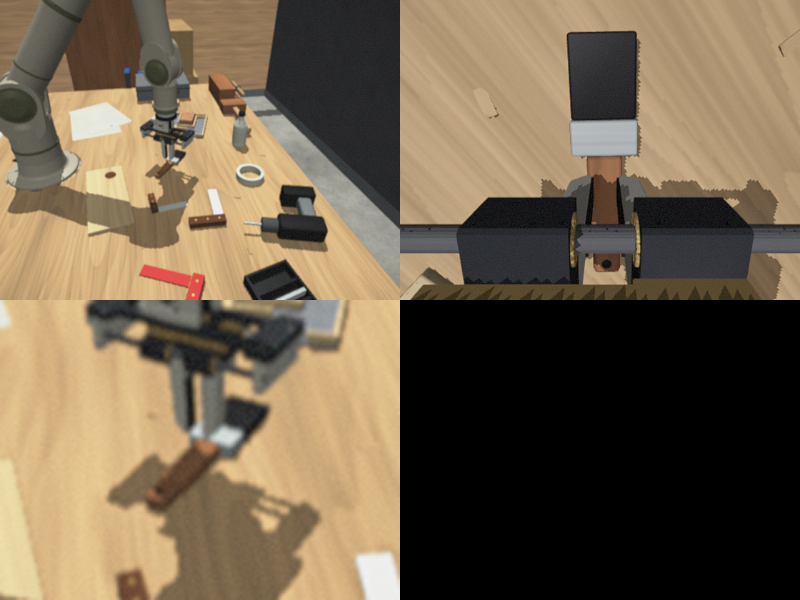

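```bash
python3 - <<'E'
from h import *
np.set_printoptions(precision=1,suppress=True,linewidth=150)
s=ctrl.sense();print(s["t"],s["finger_gap"],s["tcp_pos"]*1000)
p0,th=pose();x=np.array([-np.sin(th),np.cos(th)]);y=np.array([np.cos(th),np.sin(th)])
for cam in("side","wrist"):
    p=ctrl.capture(cam); m=p["range_z"]>0; c=cloud(p,m); col=p["img"][m].astype(int)
    l=np.stack([(c[:,:2]-p0[:2])@x,(c[:,:2]-p0[:2])@y,c[:,2]],1)*1000
    k=(abs(l[:,0])<14)&(abs(l[:,1])<45)&(l[:,2]>-10)&(l[:,2]<90)
    l=l[k];col=col[k];sat=col.max(1)-col.min(1)
    g=sat<25
    print(cam,len(l),"grey:")
    for z in range(-10,90,10):
        q=(l[:,2]>=z)&(l[:,2]<z+10)
        for nm,f in(("grey",g),("brown",~g)):
            a=l[q&f]
            if len(a)>2: print(z,nm,len(a),"x",np.percentile(a[:,0],[5,95]),"y",np.percentile(a[:,1],[5,25,50,75,95]))
E
```

```text
7.15 0.014930810174914247 [457.5 -65.7   4.2]
side 463 grey:
-10 brown 65 x [-11.9  11.8] y [-43.2 -30.5  18.6  32.9  43. ]
0 brown 65 x [-12.5  12.6] y [-38.7 -23.3  15.5  29.4  41. ]
10 grey 5 x [ 8.6 13.6] y [-12.2  13.5  13.6  14.   19.6]
10 brown 64 x [-11.9  11.5] y [-13.   -5.6   2.3   9.7  12.9]
30 grey 4 x [-6.  4.] y [-9.3 -9.2 -8.7 -7.6 -6. ]
30 brown 6 x [-11.3  -7.2] y [-19.1 -14.5 -10.9   5.5  12.9]
40 grey 31 x [-11.6   2.4] y [-14.   -9.5  -6.9  15.2  21.1]
40 brown 8 x [-10.    5.9] y [-21.  -19.3 -13.9  -9.   -7.9]
50 grey 44 x [-11.8   5.2] y [-16.1  -9.3  11.1  21.7  23.2]
50 brown 6 x [-11.4   4.6] y [-21.8 -20.2 -13.3  -7.2  -7. ]
60 grey 48 x [-11.7   6.4] y [-16.7  -8.4  13.3  21.7  23.3]
60 brown 10 x [-12.1   8.5] y [-21.3 -17.3  -8.2  -6.4   7.5]
70 grey 38 x [-12.1   1. ] y [-17.4 -10.8  12.4  22.   23.3]
70 brown 11 x [-10.9   7.6] y [-21.6 -14.5  -7.3   7.5  22.5]
80 grey 45 x [-12.    0.1] y [-18.8 -11.7  11.7  21.7  24.1]
80 brown 13 x [-12.9   5.6] y [-22.8  -8.7  -7.    9.7  24.1]
wrist 9913 grey:
-10 grey 9 x [11.2 12.9] y [19.5 20.9 23.2 24.4 25.7]
-10 brown 3108 x [-11.7  12. ] y [-42.4 -31.8  14.9  32.1  42.6]
0 grey 3 x [11.5 11.6] y [18.8 19.5 20.3 20.9 21.3]
0 brown 1257 x [-11.   12.5] y [-42.3 -32.3 -16.4  31.4  41.7]
10 brown 2051 x [-12.1  13. ] y [-10.4  -4.8   0.4   5.7  10.8]
30 grey 105 x [6.7 8.6] y [-13.1  -9.7   8.7  12.   15. ]
30 brown 38 x [6.8 8.8] y [-14.7 -11.5  -7.7   9.7  15.2]
40 grey 544 x [-1.3  8.7] y [-17.9 -12.1   8.2  14.   20.2]
40 brown 31 x [-8.   8.9] y [-21.  -19.4 -16.2   8.2  21.7]
50 grey 740 x [-0.2  8.8] y [-19.4 -12.6   0.7  14.4  21. ]
50 brown 15 x [-7.5  8. ] y [-21.7 -21.4   8.1  15.5  23.1]
60 grey 880 x [-0.2  8.8] y [-19.8 -12.7  -6.7  14.   21.2]
60 brown 4 x [-8.9 -6.8] y [8.2 8.2 8.3 8.3 8.3]
70 grey 593 x [-0.7  8.7] y [-13.   -9.7   8.2  11.3  14.5]
80 grey 534 x [4.8 8.8] y [-11.8  -9.   -6.7  10.6  13.2]
```

Depth shows the finger tips really at z ≈ 0.03–0.035, although the TCP reads 0.004. I'll measure the tip height finely, and check it against another reading.

```bash
python3 - <<'E'
from h import *
np.set_printoptions(precision=1,suppress=True,linewidth=150)
p0,th=pose();x=np.array([-np.sin(th),np.cos(th)]);y=np.array([np.cos(th),np.sin(th)])
for cam in("side","wrist"):
    p=ctrl.capture(cam); m=p["range_z"]>0; c=cloud(p,m)
    l=np.stack([(c[:,:2]-p0[:2])@x,(c[:,:2]-p0[:2])@y,c[:,2]],1)*1000
    k=(abs(l[:,0])<14)&(abs(l[:,1])<28)&(l[:,2]>19)&(l[:,2]<60); z=l[k]
    print(cam,np.sort(z[:,2])[:12]); print(np.histogram(z[:,2],np.arange(18,60,3)))
    if cam=="wrist": print("min z over |y| side L/R",z[z[:,1]<0][:,2].min(),z[z[:,1]>0][:,2].min(), "x at tip",np.percentile(z[z[:,2]<40][:,0],[0,50,100]))
E
```

```text
side [33.9 36.8 37.1 37.2 37.6 38.3 38.8 38.8 39.3 39.7 39.8 40.1]
(array([ 0,  0,  0,  0,  0,  1,  7,  8,  8, 20, 12, 14, 16]), array([18, 21, 24, 27, 30, 33, 36, 39, 42, 45, 48, 51, 54, 57]))
wrist [34.3 34.6 34.8 34.8 35.  35.1 35.1 35.1 35.3 35.3 35.3 35.3]
(array([  0,   0,   0,   0,   0,  26,  85, 141, 175, 178, 181, 251, 229]), array([18, 21, 24, 27, 30, 33, 36, 39, 42, 45, 48, 51, 54, 57]))
min z over |y| side L/R 34.347657672338826 34.64660486016177 x at tip [6.3 8.2 8.8]
```

Both cameras agree: tips are at 0.034, 30 mm above the reported TCP. Opening and lowering by that much, watching the force.

Call:
jog_arm(increments=[[[0, 0, 0, 0], [0, 0, 0, 0], [0, 0, 0, 0], [0, 0, 0, 0], [0, 0, 0.01, 0], [0, 0, 0.01, 0], [0, 0, 0.003, 0], [0, 0, 0, 0]]], hand=0.06)

```text
t: 8.15
tcp_pos: [0.457, -0.0657, -0.0197]
eef_rot: [-2.817, -1.389, 0.002]
force: [-0.5, 0.1, 0.2]
finger_gap: 0.0598
grasp_force: 0.0
```

Call:
jog_arm(increments=[[[0, 0, 0.002, 0], [0, 0, 0.002, 0], [0, 0, 0, 0]]])

```text
t: 8.45
tcp_pos: [0.4576, -0.0657, -0.0228]
eef_rot: [2.817, 1.39, 0.0]
force: [-0.2, 0.3, -0.0]
finger_gap: 0.06
grasp_force: 0.0
```

Call:
jog_arm(increments=[[[0, 0, 0.0, 0], [0, 0, 0, 0], [0, 0, 0, 0], [0, 0, 0, 0], [0, 0, 0, 0], [0, 0, 0, 0]]], hand=0.015)

```text
t: 9.05
tcp_pos: [0.4576, -0.0656, -0.0227]
eef_rot: [2.817, 1.39, 0.0]
force: [-0.7, 0.4, 1.4]
finger_gap: 0.0258
grasp_force: 19.9
```

Gripped (25.8 mm, 20 N). Lifting and carrying to the tray.

```bash
python3 -c "
from h import *
p,th=pose()
plan([.4998,.2582,.04],-17.85,10,[.4576,-.0656,.0573,-37.4])"
```

```text
from [ 0.4576 -0.0656  0.0573] -37.4 10 rows
[[0.028, -0.016, 0.002, -0.034], [0.029, -0.016, 0.001, -0.034], [0.029, -0.014, 0.002, -0.034], [0.03, -0.013, 0.002, -0.034], [0.03, -0.013, 0.002, -0.035], [0.031, -0.011, 0.001, -0.034], [0.031, -0.01, 0.002, -0.034], [0.031, -0.009, 0.002, -0.034], [0.032, -0.008, 0.002, -0.034], [0.032, -0.007, 0.001, -0.034]]
```

Call:
jog_arm(increments=[[[0, 0, -0.01, 0], [0, 0, -0.03, 0], [0, 0, -0.04, 0]]])

```text
t: 9.35
tcp_pos: [0.4563, -0.0657, 0.0576]
eef_rot: [-2.816, -1.388, 0.004]
force: [0.6, -0.1, -0.1]
finger_gap: 0.0257
grasp_force: 19.9
```

Call:
jog_arm(increments=[[[0.028, -0.016, 0.002, -0.034], [0.029, -0.016, 0.001, -0.034], [0.029, -0.014, 0.002, -0.034], [0.03, -0.013, 0.002, -0.034], [0.03, -0.013, 0.002, -0.035], [0.031, -0.011, 0.001, -0.034], [0.031, -0.01, 0.002, -0.034], [0.031, -0.009, 0.002, -0.034], [0.032, -0.008, 0.002, -0.034], [0.032, -0.007, 0.001, -0.034], [0, 0, 0, 0], [0, 0, 0, 0]]])

```text
t: 10.55
tcp_pos: [0.4999, 0.2584, 0.0405]
eef_rot: [2.539, 1.85, -0.001]
force: [-0.1, -0.9, -1.1]
finger_gap: 0.0259
grasp_force: 19.9
```

```bash
python3 - <<'E'
from h import *
p=look("wrist","w5",dict(brush_tip=.075,tray_brush_tip=.006,tray_brush=.006,tray_square_end=.006))
m=ctrl.outline_of("brush",p)[0]["mask"]; c=cloud(p,m); b=c[(c[:,2]>.06)&(c[:,2]<.09)]
edgefit(b,"brush held"); print(np.median(b[:,2]))
pp,th=pose(); print(pp,np.degrees(th))
E
```

```text
brush_tip 0.77 [285.  39.] [0.5291 0.3505 0.075 ]
tray_square_end 0.76 [527.  93.] [0.6584 0.2893 0.006 ]
t 10.8 [0.5005 0.2567 0.0405] [ 2.542  1.845 -0.   ] [-0.81  0.65  0.36  2.11 -0.48  0.47 -0.4 ]
brush held rect centre [503.8 271.2] size [171.5  48.3] ang 72.7
0.07730170392259748
[0.50055336 0.25682671 0.04048843] -18.03470478485876
```

View pics/w5.png

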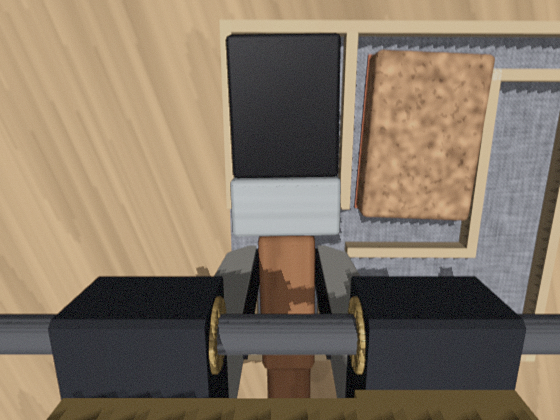

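The held brush sits over its compartment (bristles (230–340, 35–175) inside the fences, aligned). Lowering.

Call:
jog_arm(increments=[[[0, 0, 0.02, 0], [0, 0, 0.016, 0], [0, 0, 0.01, 0], [0, 0, 0.005, 0], [0, 0, 0.003, 0], [0, 0, 0, 0], [0, 0, 0, 0]]])

```text
t: 11.55
tcp_pos: [0.5007, 0.258, -0.0134]
eef_rot: [2.541, 1.848, 0.001]
force: [-1.0, 0.7, -1.3]
finger_gap: 0.0256
grasp_force: 19.9
```

Call:
jog_arm(increments=[[[0, 0, 0.002, 0], [0, 0, 0.001, 0], [0, 0, 0, 0]]])

```text
t: 11.85
tcp_pos: [0.5005, 0.2581, -0.0166]
eef_rot: [2.54, 1.848, 0.001]
force: [-1.3, 0.2, -0.6]
finger_gap: 0.0255
grasp_force: 19.9
```

Call:
jog_arm(increments=[[[0, 0, 0, 0], [0, 0, 0, 0], [0, 0, 0, 0]]], hand=0.035)

```text
t: 12.15
tcp_pos: [0.5005, 0.258, -0.0167]
eef_rot: [2.54, 1.848, 0.0]
force: [-0.6, -0.6, 0.6]
finger_gap: 0.0347
grasp_force: 0.0
```

Call:
jog_arm(increments=[[[0, 0, -0.005, 0], [0, 0, -0.015, 0], [0, 0, -0.03, 0], [0, 0, -0.04, 0], [0, 0, -0.04, 0], [0, 0, -0.04, 0], [0, 0, 0, 0]]])

```text
t: 12.85
tcp_pos: [0.5029, 0.2588, 0.1582]
eef_rot: [2.541, 1.847, 0.012]
force: [-0.6, 0.3, 0.9]
finger_gap: 0.035
grasp_force: 0.0
```

```bash
python3 - <<'E'
from h import *
p=look("wrist","w6",dict(brush_tip=.020,brush_grip=.022,brush=.022,tray_brush=.006,tray_brush_tip=.006))
m=ctrl.outline_of("brush",p)[0]["mask"].astype(np.uint8)
c=max(cv2.findContours(m,cv2.RETR_EXTERNAL,cv2.CHAIN_APPROX_NONE)[0],key=cv2.contourArea)[:,0]
edgefit(np.array([world(p,q,.021) for q in c.astype(float)]),"brush")
print(np.median(cloud(p,m>0)[:,2]))
plan([.62,-.36,.22],90,None)
E
```

```text
brush_tip 0.72 [283.  77.] [0.5298 0.35   0.02  ]
brush_grip 0.68 [283. 188.] [0.5004 0.2598 0.022 ]
brush 0.58 [285. 178.] [0.5052 0.2678 0.022 ]
tray_brush_tip 0.83 [285.  74.] [0.5326 0.3532 0.006 ]
t 13.15 [0.4997 0.2576 0.152 ] [-2.541 -1.848  0.004] [-0.93  0.49  0.51  2.03 -0.36  0.71 -0.5 ]
brush rect centre [502.1 266. ] size [181.4  47.9] ang 72.9
0.020532571746561465
from [0.4998 0.2575 0.1521] -17.9 15 rows
[[-0.037, 0.02, -0.005, -0.126], [-0.039, 0.016, -0.004, -0.125], [-0.04, 0.01, -0.005, -0.126], [-0.042, 0.006, -0.004, -0.125], [-0.042, -0.0, -0.005, -0.126], [-0.041, -0.005, -0.004, -0.126], [-0.041, -0.011, -0.005, -0.125], [-0.039, -0.015, -0.004, -0.126], [-0.037, -0.02, -0.005, -0.125], [-0.034, -0.025, -0.004, -0.126], [-0.031, -0.028, -0.005, -0.126], [-0.027, -0.032, -0.004, -0.125], [-0.022, -0.036, -0.005, -0.126], [-0.018, -0.038, -0.004, -0.125], [-0.013, -0.039, -0.005, -0.126]]
```

Brush is in place (502, 266 against 502.5, 266.5 mm, flat). Now to the square.

```bash
python3 -c "
from h import *
plan([.48,-.32,.25],90,15)"
```

```text
from [0.4998 0.2575 0.1521] -17.9 15 rows
[[-0.037, 0.011, -0.007, -0.126], [-0.038, 0.005, -0.006, -0.125], [-0.039, 0.002, -0.007, -0.126], [-0.038, -0.004, -0.006, -0.125], [-0.037, -0.009, -0.007, -0.126], [-0.037, -0.013, -0.006, -0.126], [-0.034, -0.018, -0.007, -0.125], [-0.032, -0.021, -0.006, -0.126], [-0.029, -0.026, -0.007, -0.125], [-0.025, -0.029, -0.006, -0.126], [-0.022, -0.032, -0.007, -0.126], [-0.017, -0.034, -0.006, -0.125], [-0.013, -0.036, -0.007, -0.126], [-0.008, -0.038, -0.006, -0.125], [-0.004, -0.038, -0.007, -0.126]]
```

Call:
jog_arm(increments=[[[-0.037, 0.011, -0.007, -0.126], [-0.038, 0.005, -0.006, -0.125], [-0.039, 0.002, -0.007, -0.126], [-0.038, -0.004, -0.006, -0.125], [-0.037, -0.009, -0.007, -0.126], [-0.037, -0.013, -0.006, -0.126], [-0.034, -0.018, -0.007, -0.125], [-0.032, -0.021, -0.006, -0.126], [-0.029, -0.026, -0.007, -0.125], [-0.025, -0.029, -0.006, -0.126], [-0.022, -0.032, -0.007, -0.126], [-0.017, -0.034, -0.006, -0.125]]], hand=0.06)

```text
t: 14.4
tcp_pos: [0.4841, -0.2058, 0.2308]
eef_rot: [-0.581, -3.086, -0.0]
force: [0.7, -0.0, -0.2]
finger_gap: 0.0601
grasp_force: 0.0
```

Call:
jog_arm(increments=[[[-0.013, -0.036, -0.007, -0.126], [-0.008, -0.038, -0.006, -0.125], [-0.004, -0.038, -0.007, -0.126], [0, 0, 0, 0], [0, 0, 0, 0]]])

```text
t: 14.9
tcp_pos: [0.4803, -0.3201, 0.2502]
eef_rot: [-0.006, -3.14, -0.002]
force: [-0.9, -0.2, 0.3]
finger_gap: 0.0599
grasp_force: 0.0
```

```bash
python3 - <<'E'
from h import *
p=look("wrist","w7",dict(square_grip=.02,square_end=.004,square=.0))
im=cv2.imread("pics/w7.png")
for o in ctrl.outline_of("square",p):
    m=o["mask"]; c=cloud(p,m); print(round(o["score"],2),o["xy"],m.sum())
    m=m.astype(np.uint8)
    hsv=cv2.cvtColor(p["img"],cv2.COLOR_RGB2HSV)
    for nm,k,z in(("blade",(m>0)&(hsv[...,1]<50),.004),("stock",(m>0)&(hsv[...,1]>=60),.020)):
        k=cv2.morphologyEx(k.astype(np.uint8),cv2.MORPH_OPEN,np.ones((5,5)))
        cs=cv2.findContours(k,cv2.RETR_EXTERNAL,cv2.CHAIN_APPROX_NONE)[0]
        if cs:
            q=max(cs,key=cv2.contourArea)[:,0]; edgefit(np.array([world(p,a,z) for a in q.astype(float)]),nm)
            cv2.drawContours(im,[q[:,None]],-1,(0,255,0),1)
cv2.imwrite("pics/w7c.png",im)
E
```

```text
square_grip 0.85 [ 61. 151.] [ 0.4557 -0.5745  0.02  ]
square_grip 0.79 [239. 226.] [ 0.5454 -0.3777  0.02  ]
square_end 0.89 [127.  47.] [ 0.345  -0.4942  0.004 ]
square_end 0.75 [318. 180.] [ 0.4927 -0.2838  0.004 ]
square_end 0.69 [356. 252.] [ 0.5848 -0.2341  0.004 ]
t 15.1 [ 0.4812 -0.3178  0.2507] [ 2.000e-03 -3.141e+00 -1.000e-03] [ 0.38  0.35  0.14  1.88 -0.06  0.91  2.13]
0.96 [88.4, 131.7] 6483
stock rect centre [ 397.8 -560.7] size [116.9 159.1] ang 64.4
0.8 [320.5, 93.2] 3019
blade rect centre [ 444.8 -287.3] size [92.  21.5] ang 6.2
stock rect centre [ 384.6 -266.4] size [23.1 77.9] ang 6.2
0.78 [255.6, 239.9] 4730
blade rect centre [ 581.6 -300.2] size [119.8  30.6] ang 86.9
stock rect centre [ 536.  -372.7] size [ 32.6 112. ] ang 86.4
```

View pics/w7c.png

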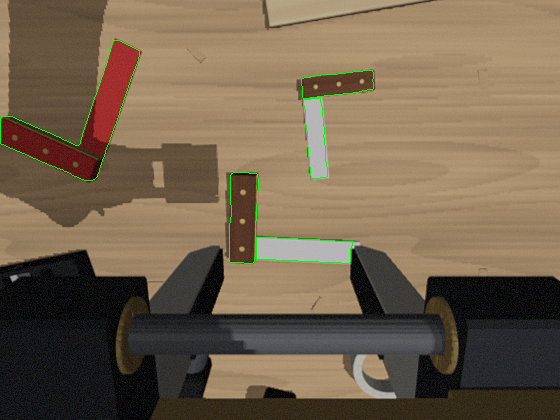

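The larger brown square has its stock at (243,218) and blade running to (355,250); the small look-alike is above, red at left. Contours give yaw −3.3° and origin ≈ (0.541, −0.309).

```bash
python3 -c "
from h import *
plan([.5452,-.3745,.05],86.7,6,[.4803,-.3195,.2503,90])"
```

```text
from [ 0.4803 -0.3195  0.2503] 90.0 6 rows
[[-0.011, -0.009, 0.033, 0.01], [-0.011, -0.009, 0.034, 0.009], [-0.011, -0.009, 0.033, 0.01], [-0.011, -0.009, 0.034, 0.009], [-0.011, -0.009, 0.033, 0.01], [-0.011, -0.008, 0.033, 0.01]]
```

Call:
jog_arm(increments=[[[-0.011, -0.009, 0.033, 0.01], [-0.011, -0.009, 0.034, 0.009], [-0.011, -0.009, 0.033, 0.01], [-0.011, -0.009, 0.034, 0.009], [-0.011, -0.009, 0.033, 0.01], [-0.011, -0.008, 0.033, 0.01], [0, 0, 0.03, 0], [0, 0, 0.025, 0], [0, 0, 0.01, 0], [0, 0, 0, 0], [0, 0, 0, 0]]], hand=0.06)

```text
t: 16.25
tcp_pos: [0.5464, -0.3738, -0.0128]
eef_rot: [0.09, 3.139, -0.001]
force: [0.6, -0.3, -0.1]
finger_gap: 0.0599
grasp_force: 0.0
```

Call:
jog_arm(increments=[[[0, 0, 0.005, 0], [0, 0, 0.003, 0], [0, 0, 0, 0]]])

```text
t: 16.55
tcp_pos: [0.5459, -0.3739, -0.0214]
eef_rot: [0.091, 3.14, -0.0]
force: [0.7, 0.2, -0.5]
finger_gap: 0.0603
grasp_force: 0.0
```

Call:
jog_arm(increments=[[[0, 0, 0, 0], [0, 0, 0, 0], [0, 0, 0, 0], [0, 0, 0, 0], [0, 0, 0, 0], [0, 0, 0, 0]]], hand=0.015, newtons=30)

```text
t: 17.15
tcp_pos: [0.5458, -0.3739, -0.0217]
eef_rot: [0.091, 3.14, -0.0]
force: [-0.5, 1.0, 0.7]
finger_gap: 0.0293
grasp_force: 30.0
```

```bash
python3 -c "
from h import *
print([np.round(v,4) for v in pose()])"
```

```text
[array([ 0.5458, -0.3739, -0.0217]), np.float64(1.5131)]
```

Gripped at 29.3 mm. Lifting and carrying.

```bash
python3 -c "
from h import *
plan([.5813,.1603,.035],72.15,15,[.5458,-.3739,.0583,86.7])"
```

```text
from [ 0.5458 -0.3739  0.0583] 86.7 15 rows
[[-0.0, 0.036, 0.002, 0.017], [-0.0, 0.035, 0.001, 0.017], [0.001, 0.036, 0.002, 0.017], [0.001, 0.036, 0.001, 0.017], [0.003, 0.035, 0.002, 0.017], [0.002, 0.036, 0.001, 0.017], [0.004, 0.035, 0.002, 0.017], [0.003, 0.036, 0.001, 0.016], [0.005, 0.035, 0.002, 0.017], [0.005, 0.036, 0.002, 0.017], [0.006, 0.035, 0.001, 0.017], [0.006, 0.035, 0.002, 0.017], [0.007, 0.035, 0.001, 0.017], [0.007, 0.035, 0.002, 0.017], [0.009, 0.035, 0.001, 0.017]]
```

Call:
jog_arm(increments=[[[0, 0, -0.01, 0], [0, 0, -0.03, 0], [0, 0, -0.04, 0], [0, 0, 0, 0]]])

```text
t: 17.55
tcp_pos: [0.5482, -0.3758, 0.0637]
eef_rot: [0.091, 3.134, -0.006]
force: [0.7, -0.6, 0.1]
finger_gap: 0.0301
grasp_force: 30.0
```

Call:
jog_arm(increments=[[[0, 0.036, 0.002, 0.017], [0, 0.035, 0.001, 0.017], [0.001, 0.036, 0.002, 0.017], [0.001, 0.036, 0.001, 0.017], [0.003, 0.035, 0.002, 0.017], [0.002, 0.036, 0.001, 0.017], [0.004, 0.035, 0.002, 0.017], [0.003, 0.036, 0.001, 0.016], [0.005, 0.035, 0.002, 0.017], [0.005, 0.036, 0.002, 0.017], [0.006, 0.035, 0.001, 0.017], [0.006, 0.035, 0.002, 0.017]]])

```text
t: 18.75
tcp_pos: [0.5742, 0.055, 0.0393]
eef_rot: [0.409, 3.115, 0.0]
force: [0.3, 0.2, -0.5]
finger_gap: 0.0296
grasp_force: 30.0
```

Call:
jog_arm(increments=[[[0.007, 0.035, 0.001, 0.017], [0.007, 0.035, 0.002, 0.017], [0.009, 0.035, 0.001, 0.017], [0, 0, 0, 0], [0, 0, 0, 0], [0, 0, 0, 0]]])

```text
t: 19.35
tcp_pos: [0.5809, 0.1594, 0.0353]
eef_rot: [0.489, 3.103, -0.001]
force: [1.2, -0.8, -0.3]
finger_gap: 0.0298
grasp_force: 30.0
```

```bash
python3 - <<'E'
from h import *
p=look("wrist","w8",dict(square_end=.062,tray_square_end=.006))
pp,th=pose(); print(pp,np.degrees(th))
for cam in("wrist","top"):
    q=p if cam=="wrist" else ctrl.capture(cam)
    for o in ctrl.outline_of("square",q)[:4]:
        c=cloud(q,o["mask"]); c=c[(c[:,2]>.045)&(c[:,2]<.1)]
        if len(c)<30: continue
        print(cam,round(o["score"],2),len(c),"z pct",np.round(np.percentile(c[:,2],[5,25,50,75,95]),4)); edgefit(c,"held")
        b=c[c[:,2]<.068]
        if len(b)>30: edgefit(b,"blade"); A=np.c_[b[:,:2]-b[:,:2].mean(0),np.ones(len(b))]; print("slope",np.round(np.linalg.lstsq(A,b[:,2],rcond=None)[0],3))
E
```

```text
tray_square_end 0.68 [517. 273.] [0.658  0.2904 0.006 ]
t 19.5 [0.5811 0.1592 0.0354] [ 4.910e-01  3.103e+00 -1.000e-03] [-0.54  0.67  0.28  2.01 -0.36  0.5   1.25]
[0.58113988 0.15919655 0.03543043] 72.02181703690131
wrist 0.65 14594 z pct [0.0604 0.0759 0.0765 0.077  0.0776]
held rect centre [592.5 219.6] size [154.2 110.1] ang 72.5
blade rect centre [601.1 204. ] size [176.7  76.3] ang 39.3
slope [-0.024 -0.012  0.06 ]
```

View pics/w8.png

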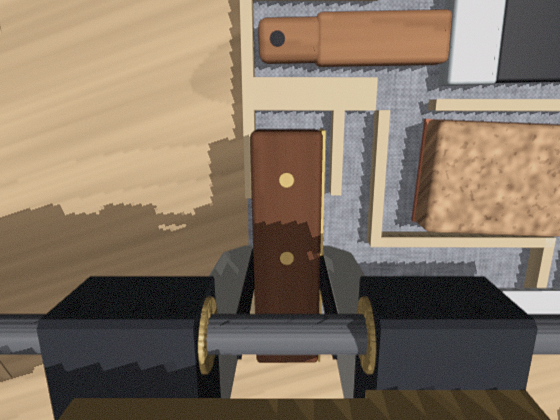

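The stock hangs over its compartment at (287,190), parallel to the fences; blade passes beyond the cork block to the right. A 2 mm nudge along tool y, then lower.

Call:
jog_arm(increments=[[[0, 0.002, 0, 0], [0, 0, 0.015, 0], [0, 0, 0.015, 0], [0, 0, 0.01, 0], [0, 0, 0.005, 0], [0, 0, 0.003, 0], [0, 0, 0, 0], [0, 0, 0, 0]]])

```text
t: 20.45
tcp_pos: [0.5818, 0.1626, -0.0126]
eef_rot: [0.488, 3.103, 0.0]
force: [0.5, -0.0, 0.0]
finger_gap: 0.0299
grasp_force: 30.0
```

Call:
jog_arm(increments=[[[0, 0, 0.002, 0], [0, 0, 0.001, 0], [0, 0, 0, 0]]])

```text
t: 20.75
tcp_pos: [0.5817, 0.1627, -0.0157]
eef_rot: [0.488, 3.103, 0.0]
force: [-0.5, -0.3, -0.8]
finger_gap: 0.0293
grasp_force: 30.0
```

Call:
jog_arm(increments=[[[0, 0, 0, 0], [0, 0, 0, 0], [0, 0, 0, 0]]], hand=0.039)

```text
t: 21.05
tcp_pos: [0.5817, 0.1626, -0.0156]
eef_rot: [0.488, 3.103, 0.0]
force: [-0.4, -0.7, 0.2]
finger_gap: 0.0388
grasp_force: 0.0
```

Call:
jog_arm(increments=[[[0, 0, -0.005, 0], [0, 0, -0.015, 0], [0, 0, -0.03, 0], [0, 0, -0.04, 0], [0, 0, -0.04, 0], [0, 0, -0.04, 0], [0.03, 0, -0.04, 0], [0.04, 0, -0.04, 0], [0.04, 0, 0, 0], [0, 0, 0, 0], [0, 0, 0, 0]]])

```text
t: 22.15
tcp_pos: [0.4809, 0.1954, 0.2309]
eef_rot: [0.485, 3.103, 0.003]
force: [0.5, 0.5, -0.8]
finger_gap: 0.039
grasp_force: 0.0
```

```bash
python3 - <<'E'
from h import *
p=look("wrist","w9",dict(square_end=.010,square=.006,square_grip=.026,brush_tip=.020,brush=.022,sanding_block=.006),["sanding_block"])
for o in ctrl.outline_of("square",p)[:3]:
    c=cloud(p,o["mask"]); c2=c[abs(c[:,2]-.026)<.004]; b=c[abs(c[:,2]-.010)<.0035]
    print(round(o["score"],2),o["xy"]); edgefit(c,"all")
    if len(c2)>30: edgefit(c2,"stock"); print(np.median(c2[:,2]))
    if len(b)>30: edgefit(b,"blade"); print(np.median(b[:,2]))
m=ctrl.outline_of("brush",p)
if m: edgefit(cloud(p,m[0]["mask"]),"brush")
E
```

```text
sanding_block 0.77 [393. 236.] [0.5806 0.287  0.0302]
sanding_block rect centre [564.5 265.7] size [165.4  78.5] ang 50.0
square_end 0.66 [403. 284.] [0.6531 0.2874 0.01  ]
square_end 0.45 [346. 175.] [0.5036 0.257  0.01  ]
square_grip 0.74 [285. 263.] [0.5772 0.1618 0.026 ]
square_grip 0.39 [434. 174.] [0.5277 0.346  0.026 ]
brush_tip 0.91 [434. 171.] [0.5266 0.349  0.02  ]
brush 0.95 [353. 168.] [0.4962 0.2651 0.022 ]
sanding_block 0.6 [385. 234.] [0.586  0.2821 0.006 ]
t 22.55 [0.4817 0.1944 0.2292] [-4.890e-01 -3.103e+00  1.000e-03] [-0.83  0.32  0.45  2.04 -0.19  0.82  0.98]
0.88 [290.1, 267.8]
all rect centre [596.9 194.6] size [167.  125.4] ang 28.1
stock rect centre [573.8 164.3] size [ 30.7 109.8] ang 72.0
0.025344278741726824
blade rect centre [580.9 228.3] size [125.8 121.6] ang 88.1
0.009444603022958747
brush rect centre [502.6 267.8] size [189.2  47.7] ang 72.2
```

View pics/w9.png

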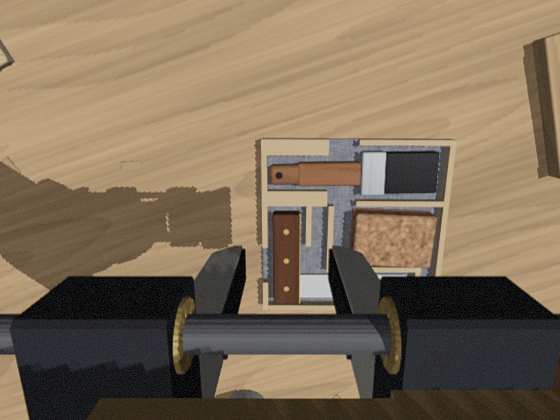

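Both tools lie flat in their compartments: brush at (355,172), stock at (286,258), with the blade along the far rim. The stock centre is within 2 mm of target, and heights and yaw fit. Handing in.

```bash
python3 -c "
from h import *
print(ctrl.close_job())"
```

```text
the job is handed in; nothing more can be done
None
```

The flat brush and the larger brown try square are both lying flat in their tray compartments, each within about 2 mm of its place by the last wrist picture, and the job was handed in at about 22.6 s; no verdict came back.

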